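# Level a rocking model stand

## Task

The four-footed aluminium stand with the plaster model on it rocks, because one of its four corner levelling screws is wound up and its foot hangs clear of the bench. Turn that screw's T-handle clockwise (seen from above) just until all four feet carry weight and the stand no longer rocks, which is when its bar lies parallel to the other three; do not overwind it, leave the stand standing where it is, and let go.

Things in the scene. Friction and masses are not known exactly. Their poses are not given: they have to be found in the camera images.
- stand: Loose four-footed stand, about 1.5 kg: aluminium plate 160 x 160 mm, top 36 mm above the bench, a plaster model (top at 66 mm) fixed in the middle. T-handled levelling screws over feet at (+-65, +-65) mm; the one at (+65, +65) is wound up, the other three are set and locked, bars along the stand's x. Origin: plate centre at bench level, z up, x and y along the sides. May be turned any way.
- handle (a point): Centre of the wound-up screw's T-handle: a flat upright bar 40 mm long (its x axis), 10 mm thick (its y axis; grasp across this) and 24 mm high, on a 17 mm collar and thin stem. It stands 6 to 9 mm higher than the other three handles (set: centre 72 mm above the bench, 31 mm above the boss on the plate) and is turned 55 to 80 degrees from them.
- screw (a joint): Angle of that screw, rad, counter-clockwise from above positive. 0 is set right: bar parallel to the other three, foot carrying its share. Starts at 1.0 to 1.4; stops at -0.7 and 1.6; needs about 0.12 N m and stays where left. Handle and foot move together, 6 mm per rad (steep thread): down when turned clockwise.
- screw_foot: Rubber foot of that screw, 28 mm diameter, 9 mm high; origin at the centre of its underside. Sprung, 1.2 N per mm: coming down it touches the bench at about 0.45 rad and carries about 3 N at 0; below about -0.5 rad it lifts a neighbouring foot. At the start it hangs clear and the stand sits level on the other three.

How it is judged (in metres and radians):
At the end, for the whole second after the job is handed in: The screw's foot carries between 0.5 and 5.8 N, so that the other three feet carry the rest; the screw is within 0.3 rad (17 degrees) of its set angle; the stand is level within 0.02 rad, at rest and within 40 mm of where it stood (contact force between screw_foot and anything else between 0.5 and 5.8 N and value of joint screw between -0.3 and 0.3 rad and angle between stand's own z axis and vertical below 0.02 rad and distance of stand from where it was at the start of the episode below 0.04 m and angular speed of stand below 0.1 rad/s); the robot touches nothing.
It fails at once if the stand is tipped by more than 10 degrees (angle between stand's own z axis and vertical above 0.175 rad).
It also fails if it takes over 29 s, if anything falls off the work surface, if the arm or the gripper's body presses on something with over 40 N, if the wrist force passes 120 N, or if a joint passes its speed limit or range.

## Robot

A 6-joint arm with a two-finger parallel gripper is mounted at the origin on a cart in front of the work surface, level with it; the furniture and walls round the work are solid. World frame = base frame: x ahead of the robot, y to its left, z up, the work surface at z = 0. Lengths are in mm, angles in rad, forces in N, time in s.
With the tool pointing down it reaches from about 350 to 975 mm from the base axis. Payload 7.1 kg.
Tool frame: the origin (TCP) lies at the very end of the fingers, on their centre line; the grasp point (between the pads) lies 19 mm behind it; y points along the fingers, x is the direction in which the jaws open and shut, and the axes are right-handed (so a half turn about y gives the same grasp; the last joint's range is limited). The gripper opens to 88 mm and grips with 3 to 60 N. Pads are 20 mm wide; open, the fingers measure 115 mm over their backs; the gripper's body (75 mm by 178 mm) begins 61 mm behind the grasp point.
Start: joints at [-1.139, 0.423, 1.63, -0, 1.089, -0.019], TCP at [272.318, -562.537, 222.675] pointing down, gripper open.
Joint ranges: [-3, 3], [-0.9, 2.11], [0.09, 2.58], [-1.31, 4.45], [0.11, 2.69], [-2.54, 2.54]. Speed limits (rad/s): [2.39, 2.39, 3.01, 3.14, 3.14, 3.14].

## Interface

Orientations are given as a rotation vector (axis times angle).
In Python, from workcell import ctrl gives the robot as it stands. The module is installed in compiled form; this text tells all that it offers.
- The arm moves only by the tool carry_out, never from a script. Its arguments are lists of equal length, an entry for each row: "delta_pos": the shift along the tool's x, y, z in cm, a list of three; "rotation": the turn, a rotation vector about the tool's x, y, z in rad, a list of three. In form: {"delta_pos": [[dx, dy, dz], ...], "rotation": [[wx, wy, wz], ...]}. A call has 1 to 12 rows; each row is the pose to reach, as a shift and turn from the pose commanded when the call began, along the tool's axes at that moment; what a row does not reach only later rows make up. A row lasts 1/12 s, in which the tool goes at most 41.7 mm and 7.16 degrees, less where a joint would pass 70% of its speed; a pose out of reach is approached as far as the arm can. A call with a gripper value outside its range is refused whole. "hand" is the closure in counts, from 0 (fully open) to 255 (shut), set as the call begins (left out, the last holds). The fingers move at their own pace and stop on an object; the grip force is fixed at half the most. Time passes only in rows, so rows that repeat a pose let the fingers close. It gives the time, the measured TCP pose, the force and the opening at its end, in the units of the state.
- ctrl.get_obs(): the state, without advancing time (a new reading comes with each control period).
- ctrl.get_image(name): name is "side" or "top"; returns the picture (480x640x3 uint8, red, green, blue); there is no depth.
- ctrl.camera_info(name): a dict with "fov_y" (degrees; the focal length in pixels is half the picture's height over the tangent of half this angle, whatever the lens; pixels are square), "cx", "cy" (the principal point, pixels), "R" (3x3) and "t" (3): a world point X has camera coordinates R X + t. Camera axes: x right, y down, z forward; pixel columns grow to the right and rows downward; lengths in mm; the calibration is good to about 2 mm. A picture is of the moment at which its call begins. camera_info takes no time and is no camera call.
- ctrl.close_job(): hands the job in, once; it reports no verdict.
The state is a dict: "t": time; "qpos": joint angles; "qvel": joint speeds; "joint_torque": joint torques, N m; "ee_pos": TCP position; "orientation": TCP orientation; "ft_force": force on the tool from outside, world axes, zero at the start; "moment": the same for the moment, N m; "width": finger opening in mm.
Only numpy, scipy, OpenCV 4.12 (cv2) and the standard library are available. Lean on these libraries where they do the work, as an engineer would, in place of code of your own. Each camera call takes 0.05 s, during which the arm holds its last target.

## Working session

There is one attempt and no reset: what is moved stays moved. The work goes in short steps, Python scripts to look and compute and a tool call to move; the robot and the scene stay as the last step left them, time stands still between calls to the robot, and variables do not carry over. Pictures are saved under pics/ and viewed, and the job is handed in when it is done.

Besides the shell and the picture viewer there is one more tool, called as a command line: name --argument value ..., lists and objects as JSON in quotes. carry_out: Moves the arm, as the interface text tells. Its arguments: {"type":"object","properties":{"delta_pos":{"type":"array","items":{"type":"array","items":{"type":"number"}}},"rotation":{"type":"array","items":{"type":"array","items":{"type":"number"}}},"hand":{"type":"number"}},"required":["delta_pos","rotation"]}

```bash
mkdir -p pics
python3 - <<'E'
from workcell import ctrl
import cv2
o=ctrl.get_obs()
for k,v in o.items(): print(k,v)
for n in("side","top"):
    cv2.imwrite(f"pics/{n}0.png",ctrl.get_image(n)[:,:,::-1]); print(n,ctrl.camera_info(n))
E
```

```text
t 0.0
qpos [-1.13899195e+00  4.23812258e-01  1.63066307e+00  2.27114417e-05
  1.08863027e+00 -1.90030408e-02]
qvel [-0.00153245 -0.00230115 -0.00142529 -0.00055566 -0.00055827  0.00138469]
joint_torque [ 2.32257844e-03 -5.44619536e+01 -2.73671329e+01  6.43887394e-02
  2.26628466e-02 -1.08344707e-04]
ee_pos [ 272.10458825 -562.04704269  221.93013622]
orientation [-1.38850646  0.87198628 -0.86992795]
ft_force [0.53199836 0.65974878 0.32971909]
moment [0.00410013 0.01643329 0.03177721]
width 88.03210089794305
side {'fov_y': 55.05072263931113, 'cx': 317.15771740085404, 'cy': 245.75435340489983, 'R': array([[-0.99675901, -0.07998474, -0.00859732],
       [-0.04602892,  0.65470335, -0.75448318],
       [ 0.06597583, -0.75164218, -0.65626307]]), 't': array([544.15305195, 105.58669145, 827.74108152])}
top {'fov_y': 42.45729051631253, 'cx': 319.7891538815132, 'cy': 237.2576577697393, 'R': array([[-0.0223698 , -0.99972997, -0.00629056],
       [-0.98703124,  0.02308524, -0.15885972],
       [ 0.15896204,  0.00265532, -0.98728112]]), 't': array([-45.17931241, 554.78232361, 910.92417098])}
```

View pics/side0.png

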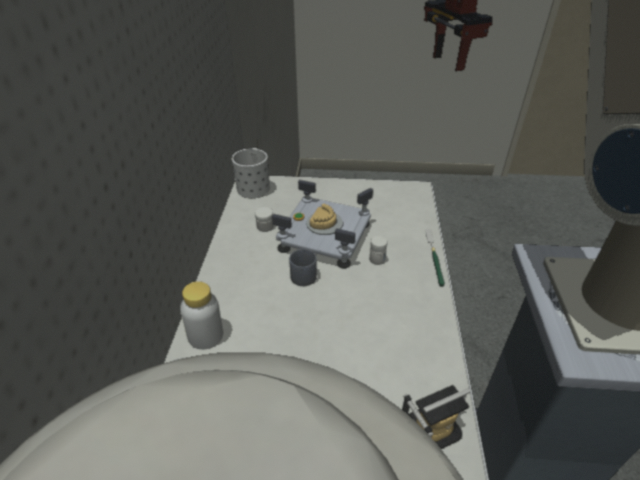

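View pics/top0.png

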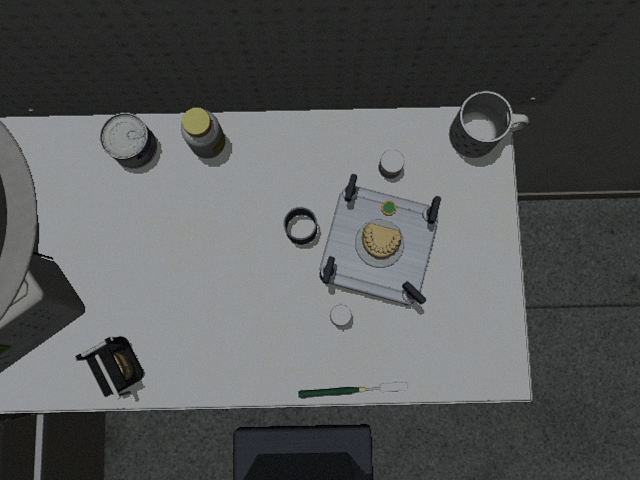

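The top view shows the stand around (381,246). Three handles at (351,187), (434,209) and (329,270) are parallel, and the odd one at (413,292) is the wound-up screw. I'll zoom in and measure.

```bash
cat > h.py <<'E'
import numpy as np,cv2
from workcell import ctrl
def K(n):
    c=ctrl.camera_info(n); f=240/np.tan(np.radians(c['fov_y']/2)); return c,f
def back(n,u,v,z):
    c,f=K(n); R=np.array(c['R']);t=np.array(c['t'])
    d=R.T@np.array([(u-c['cx'])/f,(v-c['cy'])/f,1]); o=-R.T@t
    return o+d*(z-o[2])/d[2]
def proj(n,X):
    c,f=K(n); p=np.array(c['R'])@np.array(X)+c['t']; return np.array([c['cx']+f*p[0]/p[2],c['cy']+f*p[1]/p[2]])
E
python3 - <<'E'
import cv2
a=cv2.imread('pics/top0.png')[165:325,290:490]; cv2.imwrite('pics/topz.png',cv2.resize(a,None,fx=3.75,fy=3.75,interpolation=2))
a=cv2.imread('pics/side0.png')[165:285,240:400]; cv2.imwrite('pics/sidez.png',cv2.resize(a,None,fx=5,fy=5,interpolation=2))
E
```

```text
(no output)
```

View pics/topz.png

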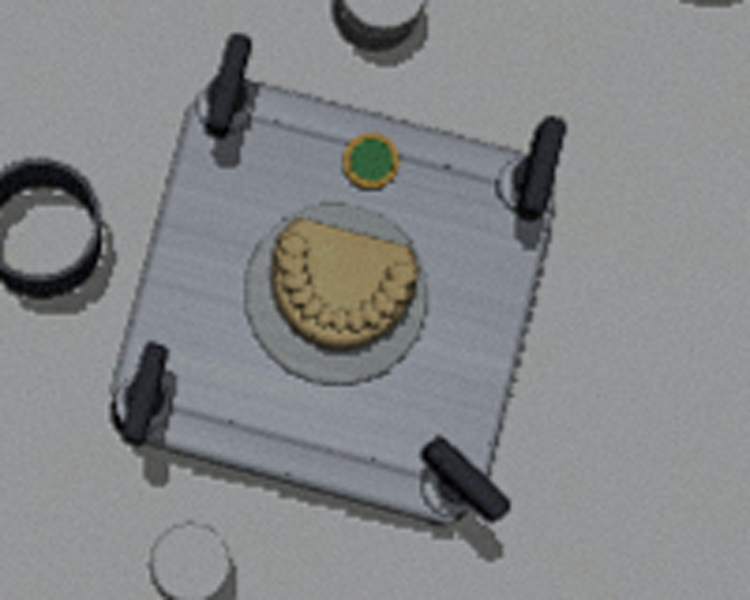

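View pics/sidez.png

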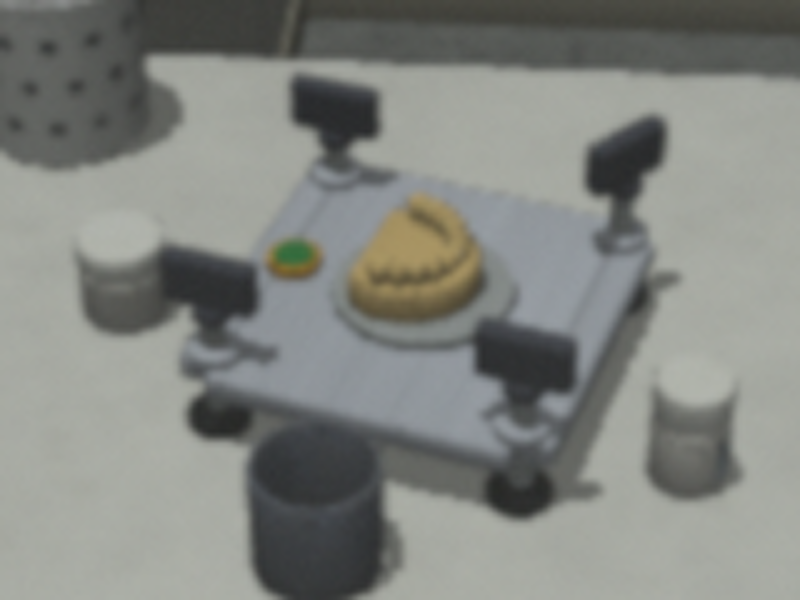

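Run:
```python
from h import *
from scipy.spatial.transform import Rotation as Rn
P=lambda x,y:(290+(x+.5)/3.75-.5,165+(y+.5)/3.75-.5)
def seg(n,a,b,z):
    A=back('top',*P(*a),z);B=back('top',*P(*b),z);print(n,((A+B)/2).round(1),'len',np.linalg.norm(A-B).round(1),'ang',np.degrees(np.arctan2(*(A-B)[1::-1])).round(1)%180); return (A+B)/2
a=seg('A',(240,38),(215,132),78);b=seg('B',(555,119),(528,217),78);c=seg('C',(156,346),(133,442),78)
d=seg('D',(428,444),(505,512),86)
print('pred D',b+c-a,'diag',np.linalg.norm(b-c),'sides',np.linalg.norm(a-b),np.linalg.norm(a-c), 'yaw C->A?',np.degrees(np.arctan2(*(c-a)[1::-1])))
# side: zoom5 origin 240,165
Q=lambda x,y:(240+(x+.5)/5-.5,165+(y+.5)/5-.5)
for z in(77,79,81): print(z,back('side',*Q(627,157),z), )
o=ctrl.get_obs(); print(Rn.from_rotvec(o['orientation']).as_matrix().round(3))
for X in(a,b,c,d):print(X, [proj('side',[*X[:2],z]) for z in(72,79)])
```

```text
A [ 623.5 -105.7   78. ] len 40.2 ang 163.8
B [ 586.5 -230.2   78. ] len 41.7 ang 162.1
C [499.4 -69.3  78. ] len 39.1 ang 165.2
D [ 462.9 -193.2   86. ] len 39.4 ang 46.7
pred D [ 462.33977586 -193.72455381   78.        ] diag 182.9917729077356 sides 129.86420264294645 129.38202260194097 yaw C->A? 163.62801244063957
77 [ 461.46106727 -197.91840106   77.        ]
79 [ 461.57432528 -195.03231041   79.        ]
81 [ 461.68758329 -192.14621977   81.        ]
[[ 0.436 -0.001  0.9  ]
 [-0.9    0.001  0.436]
 [-0.001 -1.     0.   ]]
[ 623.51962862 -105.72509975   78.        ] [array([281.63289027, 221.90978691]), array([281.41993884, 219.07452534])]
[ 586.47560318 -230.19377576   78.        ] [array([306.65443833, 187.06677128]), array([306.57751939, 184.33100493])]
[499.38380131 -69.25587781  78.        ] [array([344.45932154, 236.67428792]), array([344.57281161, 233.80056127])]
[ 462.88762981 -193.23574662   86.        ] [array([364.1627407 , 199.25410711]), array([364.36051508, 196.47387445])]
```

```bash
cat >> h.py <<'E'
from scipy.spatial.transform import Rotation as Rn
def plan(target,yawx,pos=None):
    "from measured pose to TCP target with tool x at world yaw (deg), tool down; cm, rad in tool axes"
    o=ctrl.get_obs(); R=Rn.from_rotvec(o['orientation']); p=np.array(o['ee_pos'] if pos is None else pos)
    a=np.radians(yawx); x=np.array([np.cos(a),np.sin(a),0]); y=np.array([0,0,-1.]); T=Rn.from_matrix(np.c_[x,y,np.cross(x,y)])
    print('d cm',(R.inv().apply(np.array(target)-p)/10).round(3),'rot',(R.inv()*T).as_rotvec().round(4))
def st():
    o=ctrl.get_obs(); M=Rn.from_rotvec(o['orientation']).as_matrix()
    print('t',o['t'],'p',np.round(o['ee_pos'],1),'xyaw',np.degrees(np.arctan2(M[1,0],M[0,0])).round(2),'y',M[:,1].round(3),'F',np.round(o['ft_force'],1),'M',np.round(o['moment'],2),'w',round(o['width'],1),'q',np.round(o['qpos'],2))
E
python3 - <<'E'
from h import *
st(); plan([462.9,-193.2,200],-43.3,[272.318,-562.537,222.675])
E
```

```text
t 0.1 p [ 272.1 -562.1  222. ] xyaw -64.17 y [-0.001  0.001 -1.   ] F [-0.2 -0.2 -0. ] M [-0.05 -0.04  0.01] w 87.8 q [-1.14  0.42  1.63 -0.    1.09 -0.02]
d cm [-24.936   2.303  33.247] rot [-3.000e-04 -3.642e-01 -1.400e-03]
```

carry_out --delta_pos '[[-2.1,0.2,2.8],[-4.2,0.4,5.5],[-6.2,0.6,8.3],[-8.3,0.8,11.1],[-10.4,1.0,13.8],[-12.5,1.2,16.6],[-14.5,1.3,19.4],[-16.6,1.5,22.2],[-18.7,1.7,24.9],[-20.8,1.9,27.7],[-22.9,2.1,30.5],[-24.94,2.3,33.25]]' --rotation '[[0,-0.03,0],[0,-0.06,0],[0,-0.09,0],[0,-0.12,0],[0,-0.15,0],[0,-0.18,0],[0,-0.21,0],[0,-0.24,0],[0,-0.27,0],[0,-0.3,0],[0,-0.33,0],[0,-0.364,0]]' --hand 110

```text
t: 1.1
ee_pos: [463.2, -191.4, 199.4]
orientation: [-1.489, 0.59, -0.59]
ft_force: [0.6, 0.2, -0.5]
width: 49.6
```

carry_out --delta_pos '[[0,0,0],[0,0,0],[0,0,0]]' --rotation '[[0,0,0],[0,0,0],[0,0,0]]'

```text
t: 1.35
ee_pos: [462.7, -193.2, 199.5]
orientation: [-1.489, 0.591, -0.59]
ft_force: [0.7, -0.9, -0.3]
width: 50.0
```

Run:
```python
from h import *
st(); plan([462.9,-193.2,71],-43.3)
a=ctrl.get_image('top'); cv2.imwrite('pics/t1.png',a[:,:,::-1])
```

```text
t 1.35 p [ 462.7 -193.2  199.5] xyaw -43.28 y [-0.001 -0.    -1.   ] F [ 0.7 -0.9 -0.3] M [-0.02 -0.06  0.03] w 50.0 q [-0.42  0.27  1.92 -0.    0.95  0.34]
d cm [ 0.021 12.847  0.017] rot [ 0.0005  0.0003 -0.0004]
```

View pics/t1.png

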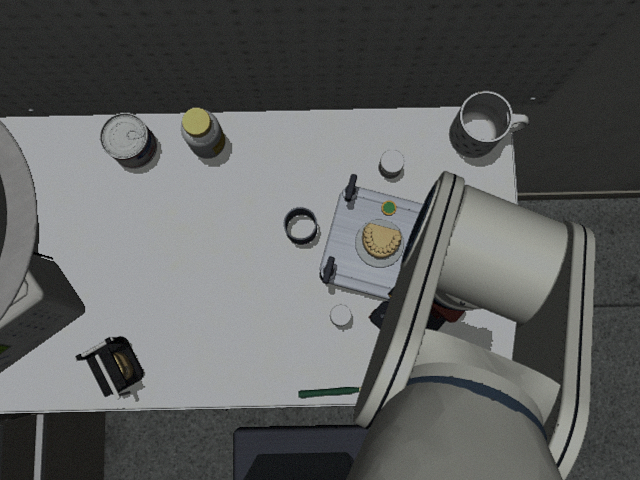

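The top view is now mostly blocked by the arm. I'll go down to just above the bar and check in the side view.

carry_out --delta_pos '[[0,2,0],[0,4,0],[0,6,0],[0,8,0],[0,10,0],[0,10,0]]' --rotation '[[0,0,0],[0,0,0],[0,0,0],[0,0,0],[0,0,0],[0,0,0]]'

```text
t: 1.9
ee_pos: [460.1, -193.5, 96.7]
orientation: [-1.488, 0.598, -0.588]
ft_force: [-1.0, -0.7, -0.3]
width: 49.9
```

Run:
```python
from h import *
st()
a=ctrl.get_image('side')[105:285,240:480]; cv2.imwrite('pics/s2.png',cv2.resize(a[:,:,::-1],None,fx=3.3,fy=3.3,interpolation=2))
```

```text
t 1.9 p [ 460.1 -193.5   96.7] xyaw -43.46 y [-0.005  0.002 -1.   ] F [-1.  -0.7 -0.3] M [-0.02 -0.01 -0.04] w 49.9 q [-0.42  0.44  1.98 -0.    0.73  0.34]
```

View pics/s2.png

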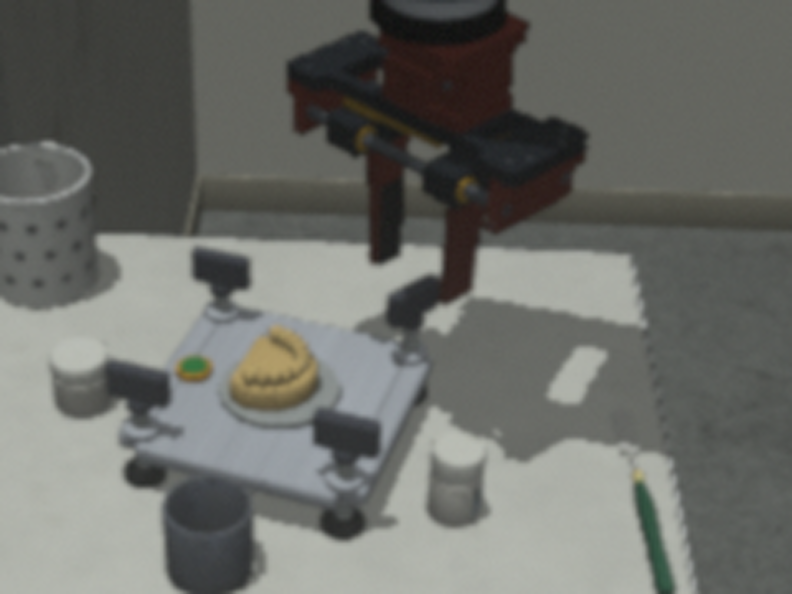

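Run:
```python
from h import *
st(); o=ctrl.get_obs(); print((proj('side',o['ee_pos'])-[240,105])*3.3, (proj('side',[462.9,-193.2,79])-[240,105])*3.3)
plan([462.9,-193.2,71],-43.3)
```

```text
t 1.95 p [ 461.1 -193.8   98.3] xyaw -43.44 y [-0.004  0.002 -1.   ] F [-0.6  0.4 -0.6] M [-0.02 -0.05  0.02] w 49.9 q [-0.42  0.44  1.98 -0.    0.73  0.34]
[415.11535084 275.74081851] [410.36970708 301.89579922]
d cm [0.1   2.727 0.17 ] rot [ 0.0014 -0.0025 -0.0039]
```

The fingers straddle the bar, and the fingertip midpoint is close to where I projected it. Going down to z of about 71, then closing.

carry_out --delta_pos '[[0,0.7,0],[0,1.4,0],[0,2.1,0],[0,2.6,0],[0,2.85,0],[0,2.85,0],[0,2.85,0],[0,2.85,0]]' --rotation '[[0,0,0],[0,0,0],[0,0,0],[0,0,0],[0,0,0],[0,0,0],[0,0,0],[0,0,0]]'

```text
t: 2.62
ee_pos: [463.2, -193.2, 71.4]
orientation: [-1.489, 0.591, -0.591]
ft_force: [0.5, -0.2, -0.5]
width: 49.7
```

Run:
```python
from h import *
st()
a=ctrl.get_image('side')[105:285,240:480]; cv2.imwrite('pics/s3.png',cv2.resize(a[:,:,::-1],None,fx=3.3,fy=3.3,interpolation=2))
```

```text
t 2.6167 p [ 463.2 -193.2   71.4] xyaw -43.31 y [ 0. -0. -1.] F [ 0.5 -0.2 -0.5] M [-0.03 -0.02  0.04] w 49.7 q [-0.42  0.49  1.99 -0.    0.67  0.34]
```

View pics/s3.png

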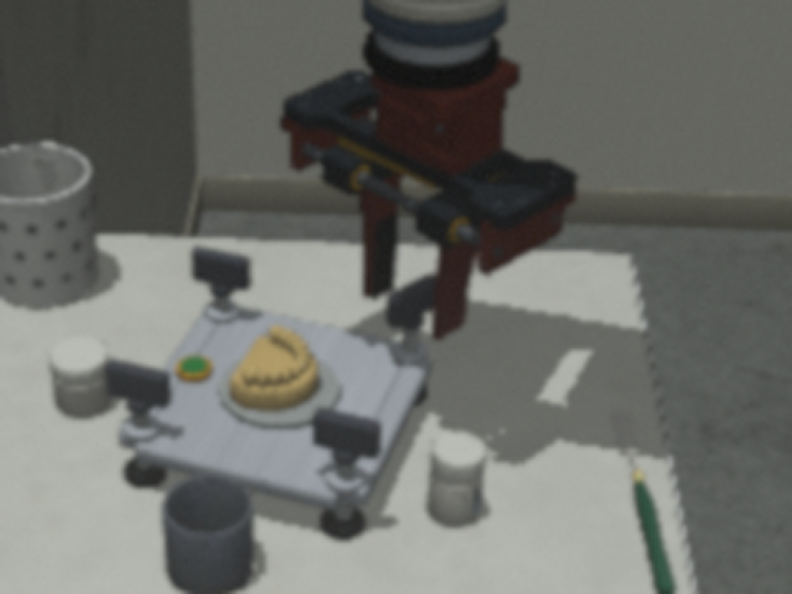

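The bar, at zoomed pixel (410,300), sits between the two fingers. Closing.

carry_out --delta_pos '[[0,0,0],[0,0,0],[0,0,0],[0,0,0],[0,0,0],[0,0,0],[0,0,0],[0,0,0]]' --rotation '[[0,0,0],[0,0,0],[0,0,0],[0,0,0],[0,0,0],[0,0,0],[0,0,0],[0,0,0]]' --hand 255

```text
t: 3.33
ee_pos: [463.5, -193.6, 71.4]
orientation: [-1.489, 0.59, -0.592]
ft_force: [0.7, -2.3, 0.9]
width: 9.9
```

Run:
```python
from h import *
st()
```

```text
t 3.3333 p [ 463.5 -193.6   71.4] xyaw -43.33 y [ 0.001 -0.001 -1.   ] F [ 0.7 -2.3  0.9] M [-0.53 -0.16 -0.06] w 9.9 q [-0.42  0.49  1.99 -0.    0.66  0.34]
```

carry_out --delta_pos '[[0,0.03,0],[0,0.06,0],[0,0.1,0],[0,0.13,0],[0,0.16,0],[0,0.19,0],[0,0.22,0],[0,0.26,0],[0,0.29,0],[0,0.33,0],[0,0.33,0]]' --rotation '[[0,0.05,0],[0,0.1,0],[0,0.16,0],[0,0.21,0],[0,0.27,0],[0,0.32,0],[0,0.37,0],[0,0.43,0],[0,0.49,0],[0,0.55,0],[0,0.55,0]]'

```text
t: 4.25
ee_pos: [463.8, -193.9, 68.1]
orientation: [-1.322, 1.012, -1.015]
ft_force: [1.5, -4.7, 0.1]
width: 10.3
```

Run:
```python
from h import *
st()
a=ctrl.get_image('side')[105:285,240:480]; cv2.imwrite('pics/s4.png',cv2.resize(a[:,:,::-1],None,fx=3.3,fy=3.3,interpolation=2))
```

```text
t 4.25 p [ 463.8 -193.9   68.1] xyaw -74.93 y [ 0.002 -0.001 -1.   ] F [ 1.5 -4.7  0.1] M [-0.77 -0.34 -0.05] w 10.3 q [-0.42  0.49  1.99 -0.    0.66  0.89]
```

View pics/s4.png

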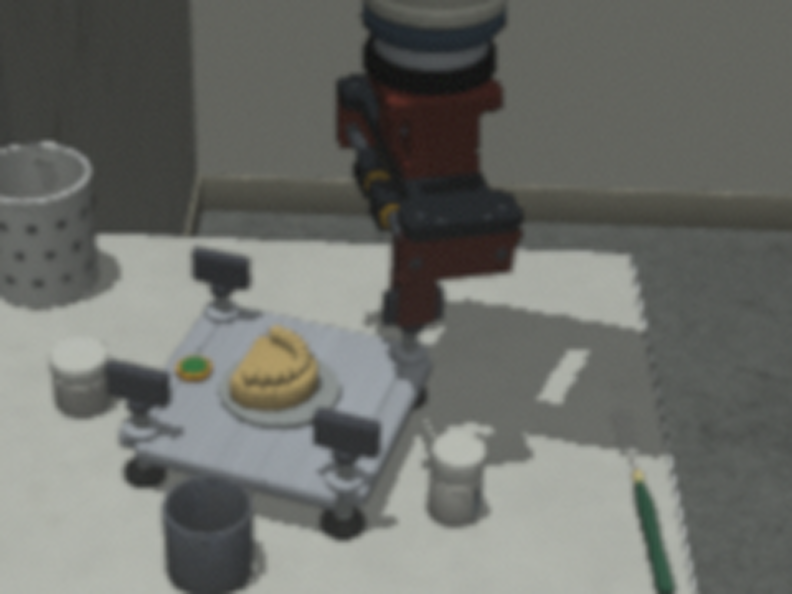

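The bar is turning with the gripper and the stand has not moved. Doing the second half.

carry_out --delta_pos '[[0,0.03,0],[0,0.06,0],[0,0.1,0],[0,0.13,0],[0,0.16,0],[0,0.19,0],[0,0.22,0],[0,0.26,0],[0,0.29,0],[0,0.33,0],[0,0.33,0],[0,0.33,0]]' --rotation '[[0,0.05,0],[0,0.1,0],[0,0.16,0],[0,0.21,0],[0,0.27,0],[0,0.32,0],[0,0.37,0],[0,0.43,0],[0,0.49,0],[0,0.55,0],[0,0.55,0],[0,0.55,0]]'

```text
t: 5.3
ee_pos: [463.5, -193.6, 64.9]
orientation: [-1.062, 1.413, -1.415]
ft_force: [0.9, -4.6, 2.4]
width: 9.3
```

Run:
```python
from h import *
st()
a=ctrl.get_image('side')[105:285,240:480]; cv2.imwrite('pics/s5.png',cv2.resize(a[:,:,::-1],None,fx=3.3,fy=3.3,interpolation=2))
```

```text
t 5.3 p [ 463.5 -193.6   64.9] xyaw -106.18 y [ 0.001 -0.001 -1.   ] F [ 0.9 -4.6  2.4] M [-0.89 -0.19 -0.09] w 9.3 q [-0.42  0.5   1.99 -0.    0.65  1.43]
```

View pics/s5.png

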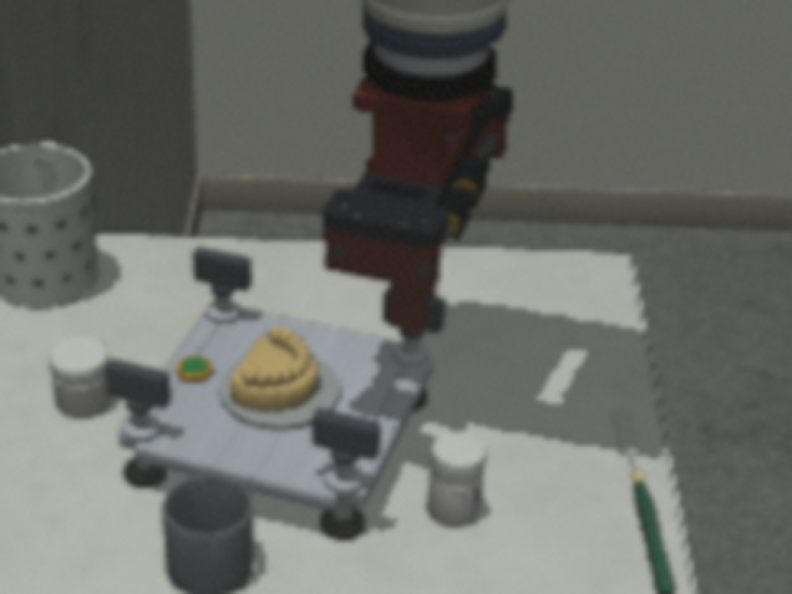

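The turn is complete, so I'll open and lift straight up.

carry_out --delta_pos '[[0,0,0],[0,0,0],[0,0,0],[0,0,0],[0,0,0],[0,0,0],[0,-1,0],[0,-3,0],[0,-6,0],[0,-9,0],[0,-12,0],[0,-15,0]]' --rotation '[[0,0,0],[0,0,0],[0,0,0],[0,0,0],[0,0,0],[0,0,0],[0,0,0],[0,0,0],[0,0,0],[0,0,0],[0,0,0],[0,0,0]]' --hand 130

```text
t: 6.35
ee_pos: [462.6, -193.0, 216.7]
orientation: [-1.06, 1.416, -1.416]
ft_force: [-0.1, -1.5, -0.2]
width: 43.0
```

Run:
```python
from h import *
st(); plan([330,-480,230],-106.2)
```

```text
t 6.35 p [ 462.6 -193.   216.7] xyaw -106.33 y [ 0. -0. -1.] F [-0.1 -1.5 -0.2] M [ 0.02 -0.02  0.02] w 43.0 q [-0.42  0.25  1.9   0.    0.99  1.44]
d cm [31.269 -1.329 -4.651] rot [-0.0001 -0.0023 -0.    ]
```

Moving aside to clear the top camera.

carry_out --delta_pos '[[2.6,-0.1,-0.4],[5.2,-0.2,-0.8],[7.8,-0.3,-1.2],[10.4,-0.4,-1.6],[13,-0.5,-2],[15.6,-0.6,-2.4],[18.2,-0.7,-2.8],[20.8,-0.8,-3.2],[23.4,-0.9,-3.6],[26,-1,-4],[28.6,-1.2,-4.4],[31.2,-1.3,-4.7]]' --rotation '[[0,0,0],[0,0,0],[0,0,0],[0,0,0],[0,0,0],[0,0,0],[0,0,0],[0,0,0],[0,0,0],[0,0,0],[0,0,0],[0,0,0]]'

```text
t: 7.35
ee_pos: [329.2, -480.3, 228.6]
orientation: [-1.06, 1.416, -1.416]
ft_force: [0.7, 0.0, -0.7]
width: 43.0
```

carry_out --delta_pos '[[0,0,0],[0,0,0],[0,0,0],[0,0,0]]' --rotation '[[0,0,0],[0,0,0],[0,0,0],[0,0,0]]'

```text
t: 7.68
ee_pos: [330.3, -478.3, 227.7]
orientation: [-1.061, 1.416, -1.415]
ft_force: [-0.3, -0.2, -0.2]
width: 43.0
```

Run:
```python
from h import *
st()
a=ctrl.get_image('top')[:,:,::-1]; cv2.imwrite('pics/t6.png',a)
cv2.imwrite('pics/t6z.png',cv2.resize(a[165:325,290:490],None,fx=3.75,fy=3.75,interpolation=2))
a=ctrl.get_image('side')[165:285,240:400,::-1]; cv2.imwrite('pics/s6z.png',cv2.resize(a,None,fx=5,fy=5,interpolation=2))
```

```text
t 7.6833 p [ 330.3 -478.3  227.7] xyaw -106.3 y [-0.     0.001 -1.   ] F [-0.3 -0.2 -0.2] M [0.05 0.04 0.03] w 43.0 q [-0.99  0.35  1.72  0.    1.06  0.87]
```

View pics/t6z.png

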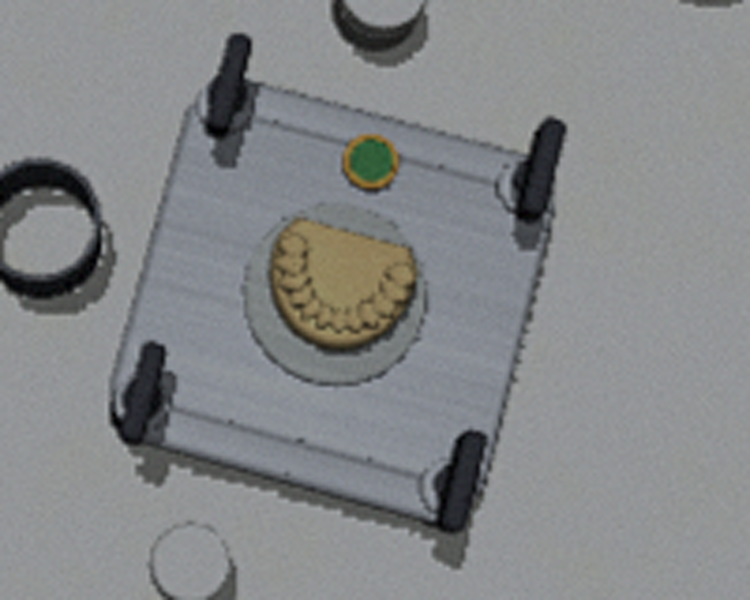

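View pics/s6z.png

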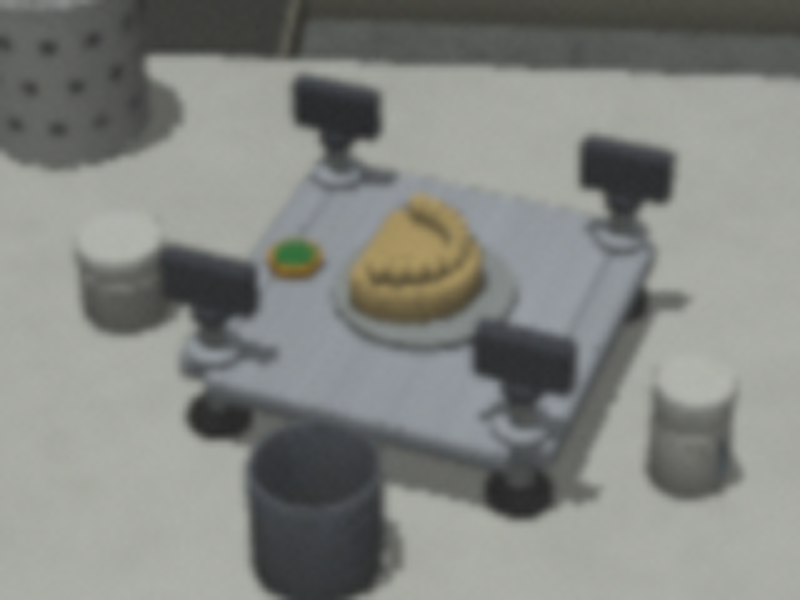

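The turned bar, from (475,432) to (452,530) in the zoomed picture, is parallel to the other three and at the same height. The stand hasn't moved visibly. I'll check the angles numerically and hand in.

Run:
```python
from h import *
a=cv2.imread('pics/t6z.png'); g=a.max(2)
for n,(x,y) in dict(A=(228,85),B=(541,168),C=(145,393),D=(463,482)).items():
    m=(g[y-55:y+55,x-32:x+32]<62).astype('uint8')
    k,l,s,_=cv2.connectedComponentsWithStats(m); i=1+s[1:,4].argmax()
    r=cv2.minAreaRect(np.argwhere(l==i)[:,::-1].astype('f4')); 
    v=cv2.fitLine(np.argwhere(l==i)[:,::-1].astype('f4'),2,0,.01,.01).ravel(); print(n,s[i,4],r[1],np.degrees(np.arctan2(-v[1],v[0]))%180)
ctrl.close_job()
```

```text
A 3039 (45.871341705322266, 107.18302917480469) 77.52993
B 3210 (40.08346176147461, 106.99077606201172) 73.9138
C 3122 (51.75282669067383, 104.74950408935547) 75.55699
D 3392 (47.06526184082031, 103.88188934326172) 74.51074
the job is handed in; nothing more can be done
```

I turned the wound-up screw clockwise by 63° (1.10 rad), let go, moved the arm aside and handed the job in at about 8 s of the 29 s allowed. No verdict was reported. I gripped the T-handle across its 10 mm thickness and followed it down about 6.5 mm as it turned.

**Bar angle:** in the last top view the turned bar lies at 74.5° in the image. The other three lie at 77.5°, 73.9° and 75.6°, so it is about 1° from their mean, well inside the 17° allowed. The scatter comes from the rough picture measurement.

**Stand:** it showed no visible shift or tilt in either view, and all four handles looked the same height.

**Forces:** the wrist force stayed below about 6 N at every check. After release the gripper was clear of everything.

**Not measured:** I had no direct reading of the load on the foot. That it carries its share, about 3 N, is inferred from the bar being parallel.

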